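# Pin back the belt sander's tension wheel

## Robot

A 7-joint arm with a two-finger parallel gripper is mounted at the origin on the work surface. World frame = base frame: x ahead of the robot, y to its left, z up, the work surface at z = 0. Lengths are in m, angles in rad, forces in N, time in s.
With the tool pointing down it reaches from about 0.35 to 0.9 m from the base axis. Payload 8.1 kg.
Tool frame: the origin (TCP) lies at the very end of the fingers, on their centre line; the grasp point (between the pads) lies 19 mm behind it; z points along the fingers, y is the direction in which the jaws open and shut (so a half turn about z gives the same grasp; the last joint's range is limited). The gripper opens to 92 mm and grips with 3 to 60 N. Pads are 19 mm wide; open, the fingers measure 130 mm over their backs; the gripper's body (75 mm by 190 mm) begins 47 mm behind the grasp point.
Start: joints at [-1.431, 0.434, 0.025, 1.573, -0.012, 1.134, -0.075], TCP at [0.15, 0.607, 0.227] pointing down, gripper open.
Joint ranges: [-2.62, 2.62], [-0.44, 2.09], [-1.27, 1.32], [0.08, 2.57], [-1.32, 4.46], [0.12, 2], [-2.74, 2.74]. Speed limits (rad/s): [2.22, 2.22, 3.01, 3.01, 3.14, 3.14, 3.14].

## Interface

Orientations are given as a rotation vector (axis times angle).
In Python, from cell import observe, get_image, sign_off gives the robot as it stands.
- The arm moves only by the tool arm_command, never from a script. Its argument "deltas" is a list of rows, each an object with "xyz": the shift along the tool's x, y, z in cm, a list of three; "turn": the turn about the tool's z in degrees; "jaw": the closure in counts, from 0 (fully open) to 255 (shut). A call has 1 to 5 rows; each row is the pose to reach, as a shift and turn from the pose measured when the call began, along the tool's axes at that moment; what a row does not reach only later rows make up. A row lasts 1/12 s, in which the tool goes at most 41.7 mm and 7.16 degrees, less where a joint would pass 70% of its speed; a pose out of reach is approached as far as the arm can. A call with a gripper value outside its range is refused whole. The fingers move at their own pace and stop on an object; "force" is the grip in N (left out, the last holds). Time passes only in rows, so rows that repeat a pose let the fingers close. It gives the time, the measured TCP pose, the force and the opening at its end, in the units of the state.
- observe(): the state, without advancing time (a new reading comes with each control period).
- get_image(name): name is "scene" or "side" or "wrist"; returns a dict with "frame" (400x640x3 uint8, red, green, blue), "depth" (400x640 float32, m along the optical axis (not along the pixel's ray), 0 where there is no reading), "camera_matrix" (3x3 intrinsics, pixels), "cam_to_world" (4x4, takes a point from camera to world coordinates). Camera axes: x right, y up, looking along -z (the intrinsics and any distortion apply to the point x, -y, -z); pixel columns grow to the right and rows downward; lengths in m; the calibration is good to about 2 mm. A picture is of the moment at which its call begins.
- sign_off(): hands the job in, once; it reports no verdict.
The state is a dict: "clock": time; "joints": joint angles; "dq": joint speeds; "joint_efforts": joint torques, N m; "position": TCP position; "ee_rot": TCP orientation; "force": force on the tool from outside, world axes, zero at the start; "ft_torque": the same for the moment, N m; "width": opening from 0.0 (shut) to 1.0 (fully open).
Only numpy, scipy, OpenCV 4.12 (cv2) and the standard library are available. Lean on these libraries where they do the work, as an engineer would, in place of code of your own. Each camera call takes 0.05 s, during which the arm holds its last target.

## Task

The model club's small belt sander stands with its belt off and needs a new one: take the red-headed locking pin from the wooden rack, use its shank to push the sprung take-up arm with the orange tension wheel inwards, towards the aluminium platen, and past the yellow-ringed hole, then, holding the arm back with the pin, drop the pin fully into that hole. Let go, so that the arm stays held back, resting against the upright pin; leave the blue-headed drift standing in the rack.

Things in the scene. Friction and masses are not known exactly. Their poses are not given: they have to be found in the camera images.
- lock_pin_center (a point): Locking pin, 0.13 kg, upright in a rack hole 35 mm deep, foot 10 above the bench. Steel shank, 16 mm across, 90 long; red head 24x24x30 on top. Point: pin's centre, 60 mm above its foot, 45 below the head's centre; z up the pin, x, y square to the head's sides. The fixed wooden rack (70x190x45 high) has 3 tools 60 apart in a row along the pin's y (within 15 deg): grip the head closing along the pin's x.
- drift_center (a point): Bystander in the same rack, to be left there: a drift with the same 16 x 90 mm steel shank but a round blue head, 26 mm across and 30 high. Point: half-way up, 60 mm above its foot; z up. The rack's third tool has a dark wooden handle; its top, the tallest, is 145 mm above the bench. The three stand in any order.
- lock_hole (a point): Mouth centre of the locking hole, yellow-ringed, in the fixed sander's flat green bed (240x320 mm, top 36 mm above the bench). Hole 20 mm across, 30 deep, mouth chamfered to 30 across; pin fully in: its centre 30 mm above this point. z up; x across the bed towards the aluminium platen and black drums (up to 53 mm above the bed, 55 mm or more past the hole); y along the bed. Arm pivot at x -6, y -77 mm.
- take_up_arm (a joint): Sprung take-up arm, rad: 0 at rest, to 0.85 pushed to the hole's +x; springs back, 1 to 4 N. Bar 18 mm wide, 2 to 26 mm above the bed, from the pivot hub to the orange wheel (56 across, 150 from the pivot, 42 above the bed). At 0 its centre line crosses the hole's y at x -30 mm. An upright pin lowered at x -85 mm, foot 6 mm above the bed, then moved along +x to the hole pushes it to 0.6, where it rests on the pin.

How it is judged:
On the way:
1. the take-up arm is pushed inwards, past the hole (0.42 rad or more) (value of joint take_up_arm above 0.42 rad), for 0.2 s.
At the end, for the whole second after the job is handed in: The locking pin stands at rest in the yellow-ringed hole (its centre within 15 mm of the hole's axis and at most 38 mm above the mouth, leaning less than 17 degrees), the take-up arm is at rest, held back at more than 0.42 rad, and the blue drift stands within 30 mm of where it was (horizontal distance between lock_pin_center and lock_hole below 0.015 m and z of lock_pin_center in the frame of lock_hole below 0.038 m and angle between lock_pin_center's own z axis and vertical below 0.3 rad and value of joint take_up_arm above 0.42 rad and distance of drift_center from where it was at the start of the episode below 0.03 m and velocity of joint take_up_arm between -0.1 and 0.1 rad/s and linear speed of lock_pin below 0.02 m/s); the robot touches nothing.
It also fails if it takes over 45 s, if anything falls off the work surface, if the arm or the gripper's body presses on something with over 40 N, if the wrist force passes 120 N, or if a joint passes its speed limit or range.

## Working session

There is one attempt and no reset: what is moved stays moved. The work goes in short steps, Python scripts to look and compute and a tool call to move; the robot and the scene stay as the last step left them, time stands still between calls to the robot, and variables do not carry over. Pictures are saved under pics/ and viewed, and the job is handed in when it is done.

Besides the shell and the picture viewer there is one more tool, called after ">>>" as name([rows], argument=value, ...), one row to a line, values as JSON. arm_command: Moves the arm, as the interface text tells. Its arguments: {"type":"object","properties":{"deltas":{"type":"array","items":{"type":"object","properties":{"xyz":{"type":"array","items":{"type":"number"}},"turn":{"type":"number"},"jaw":{"type":"number"}}}},"force":{"type":"number"}},"required":["deltas"]}

```bash
ls; mkdir -p pics; cat > h.py <<'E'
import numpy as np, cv2
from cell import observe, get_image, sign_off
def snap(n,tag):
    d=get_image(n); cv2.imwrite(f'pics/{tag}.png',d['frame'][:,:,::-1]); np.savez(f'{tag}.npz',**d); return d
def world(d,u,v,z=None):
    K=np.array(d['camera_matrix']);T=np.array(d['cam_to_world'])
    r=np.array([(u-K[0,2])/K[0,0],-(v-K[1,2])/K[1,1],-1.])
    if z is None:
        p=r*d['depth'][int(round(v)),int(round(u))]; return T[:3,:3]@p+T[:3,3]
    w=T[:3,:3]@r; s=(z-T[2,3])/w[2]; return T[:3,3]+s*w
E
python3 - <<'E'
from h import *
for n in ['scene','side','wrist']:
    d=snap(n,n+'0'); print(n,d['camera_matrix'],d['cam_to_world'])
print(observe())
E
```

```text
pics
scene [[421.80941228   0.         321.78581465]
 [  0.         421.80941228 207.23443392]
 [  0.           0.           1.        ]] [[-0.03320711 -0.80510055  0.59220806  1.06672309]
 [ 0.99944411 -0.02499412  0.02206297 -0.11034192]
 [-0.00296119  0.5926115   0.80548298  0.76004333]
 [ 0.          0.          0.          1.        ]]
side [[367.25562564   0.         320.61611318]
 [  0.         367.25562564 201.36945097]
 [  0.           0.           1.        ]] [[-0.79225659  0.39201231 -0.46760651  0.22808275]
 [-0.6101663  -0.50248761  0.61253839  0.29957469]
 [ 0.00515611  0.77060531  0.63729182  0.53137521]
 [ 0.          0.          0.          1.        ]]
wrist [[340.63136033   0.         321.68991811]
 [  0.         340.63136033 200.1772361 ]
 [  0.           0.           1.        ]] [[ 2.40675932e-01 -9.25753867e-01 -2.91641687e-01  7.11722085e-02]
 [ 9.70605241e-01  2.29322273e-01  7.30531374e-02  6.26063866e-01]
 [-7.49289919e-04 -3.00651082e-01  9.53733907e-01  3.83436623e-01]
 [ 0.00000000e+00  0.00000000e+00  0.00000000e+00  1.00000000e+00]]
{'clock': 0.15, 'joints': array([-1.43057063,  0.43506212,  0.02499861,  1.57386267, -0.0115811 ,
        1.13400852, -0.07507758]), 'dq': array([-4.53079451e-04, -3.99009779e-03, -7.90859965e-04, -2.65510621e-03,
        1.47069948e-03,  1.23084459e-04,  3.06987113e-05]), 'joint_efforts': array([ 1.92526531e-03, -6.68255353e+01,  9.85990316e-01, -3.14690709e+01,
       -6.04655826e-02,  3.93641589e-02,  8.25545430e-05]), 'position': array([0.15025288, 0.6062799 , 0.22613588]), 'ee_rot': array([-3.80586044e-01, -3.11844573e+00,  1.87891007e-03]), 'force': array([ 0.47604863, -0.63553189, -0.32288323]), 'ft_torque': array([-0.03974722,  0.00450716,  0.04501624]), 'width': 1.0001886082248923}
```

View pics/scene0.png

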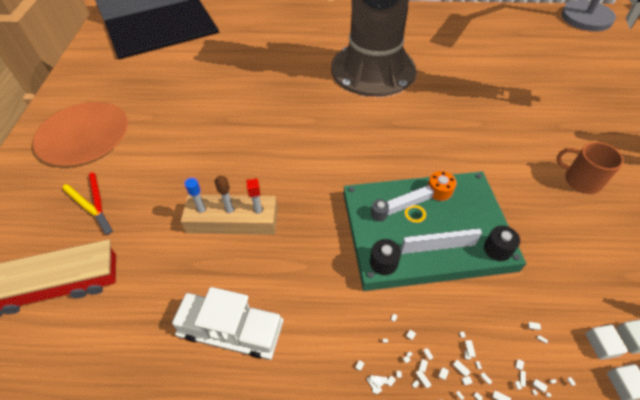

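View pics/side0.png

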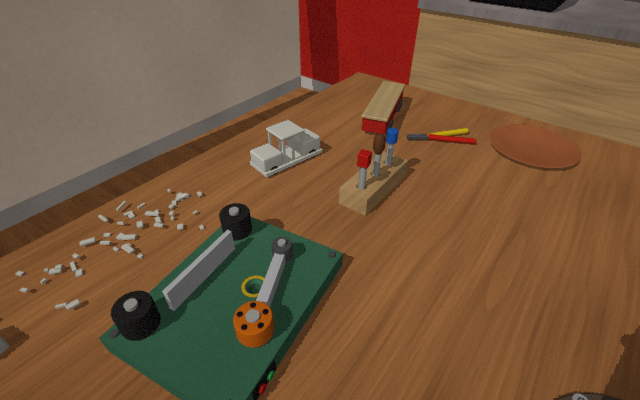

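View pics/wrist0.png

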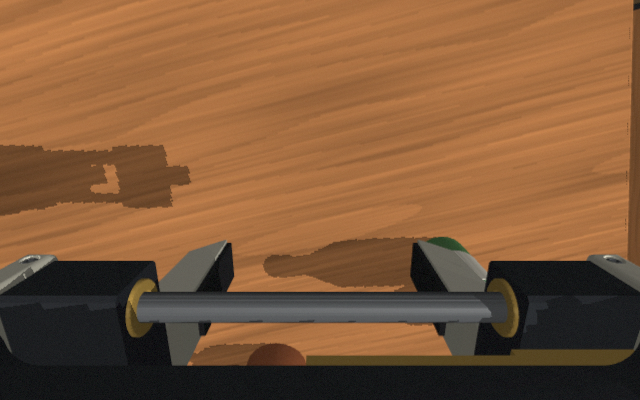

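```bash
cat >> h.py <<'E'
def masks(d):
    h=cv2.cvtColor(d['frame'],cv2.COLOR_RGB2HSV)
    return h
def comps(m,amin=15):
    n,l,s,c=cv2.connectedComponentsWithStats(m.astype(np.uint8))
    return [(s[i].tolist(),c[i].round(1).tolist(),l==i) for i in range(1,n) if s[i,4]>=amin]
E
python3 - <<'E'
from h import *
for n in ['scene','side']:
    d=dict(np.load(n+'0.npz')); h=masks(d); H,S,V=[h[...,i].astype(int) for i in range(3)]
    C={'red':((H<4)|(H>176))&(S>200)&(V>90),'blue':(H>100)&(H<125)&(S>150)&(V>80),'yellow':(H>22)&(H<32)&(S>180)&(V>100),'orange':(H>5)&(H<14)&(S>220)&(V>150),'green':(H>60)&(H<95)&(S>120)}
    for k,m in C.items():
        print(n,k)
        for s,c,l in comps(m):
            p=np.array([world(d,u,v) for v,u in zip(*np.nonzero(l)) if d['depth'][v,u]>0])
            print('  ',s,c,'med',np.median(p,0).round(4) if len(p) else None, 'z',p[:,2].min().round(3),p[:,2].max().round(3))
            if k=='yellow': print('    plane',world(d,*c,0.036).round(4))
            if k=='red' or k=='blue':
                q=p[p[:,2]>p[:,2].max()-0.006]; print('    top',q.mean(0).round(4),len(q), q.min(0).round(3),q.max(0).round(3))
E
```

```text
scene red
   [90, 173, 11, 38, 189] [94.9, 191.1] med [ 0.49   -0.6435  0.0166] z 0.011 0.022
    top [ 0.4887 -0.646   0.0174] 131 [ 0.439 -0.672  0.016] [ 0.541 -0.617  0.022]
   [248, 180, 11, 16, 144] [253.0, 187.5] med [ 0.5582 -0.263   0.128 ] z 0.106 0.132
    top [ 0.5525 -0.2636  0.1297] 82 [ 0.54  -0.273  0.127] [ 0.562 -0.254  0.132]
   [0, 252, 115, 57, 904] [60.2, 288.9] med [ 0.7428 -0.6167  0.0356] z 0.018 0.051
    top [ 0.7435 -0.6179  0.0474] 122 [ 0.715 -0.704  0.045] [ 0.771 -0.53   0.051]
scene blue
   [186, 179, 13, 17, 160] [192.3, 186.3] med [ 0.5577 -0.381   0.1277] z 0.104 0.131
    top [ 0.5536 -0.3832  0.1292] 94 [ 0.542 -0.394  0.125] [ 0.565 -0.373  0.131]
scene yellow
   [63, 185, 33, 30, 283] [79.1, 199.0] med [ 0.514  -0.671   0.0162] z -0.001 0.02
    plane [ 0.5286 -0.6565  0.036 ]
   [405, 206, 21, 16, 123] [415.7, 214.3] med [0.5483 0.0695 0.0368] z 0.033 0.039
    plane [0.5467 0.0679 0.036 ]
scene orange
   [431, 183, 21, 17, 78] [441.7, 191.3] med [0.5101 0.1212 0.0696] z 0.046 0.078
   [445, 183, 6, 6, 16] [447.6, 186.1] med [0.5002 0.132  0.0
[... 3399 characters left out ...]
[280.2, 310.9] med [0.4792 0.0745 0.036 ] z 0.034 0.038
   [178, 303, 9, 8, 18] [182.2, 306.7] med [0.6046 0.1619 0.0364] z 0.035 0.038
   [164, 310, 7, 7, 18] [167.6, 312.7] med [0.6129 0.1826 0.0361] z 0.034 0.037
   [170, 313, 9, 9, 24] [173.7, 317.2] med [0.5998 0.1823 0.0363] z 0.033 0.038
   [283, 321, 21, 22, 74] [293.8, 332.3] med [0.4446 0.0802 0.0199] z 0.005 0.037
   [275, 324, 13, 7, 30] [281.0, 327.0] med [0.4592 0.093  0.0359] z 0.035 0.037
   [278, 346, 10, 9, 30] [281.8, 349.4] med [0.4388 0.1152 0.0228] z 0.005 0.036
   [264, 364, 6, 9, 16] [267.0, 367.5] med [0.4331 0.1495 0.0331] z 0.029 0.037
   [266, 370, 9, 11, 58] [270.1, 374.9] med [0.4267 0.1517 0.023 ] z 0.014 0.027
```

```bash
python3 - <<'E'
from h import *
d=dict(np.load('scene0.npz'));e=dict(np.load('side0.npz'))
a=cv2.resize(d['frame'][160:300,170:540],None,fx=2.1,fy=2.1,interpolation=2)
b=cv2.resize(e['frame'][110:220,320:440],None,fx=5,fy=5,interpolation=2)
cv2.imwrite('pics/c1.png',a[:,:,::-1]);cv2.imwrite('pics/c2.png',b[:,:,::-1])
E
```

```text
(no output)
```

View pics/c1.png

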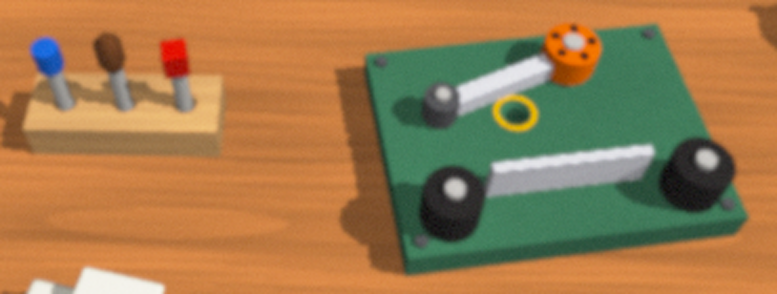

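View pics/c2.png

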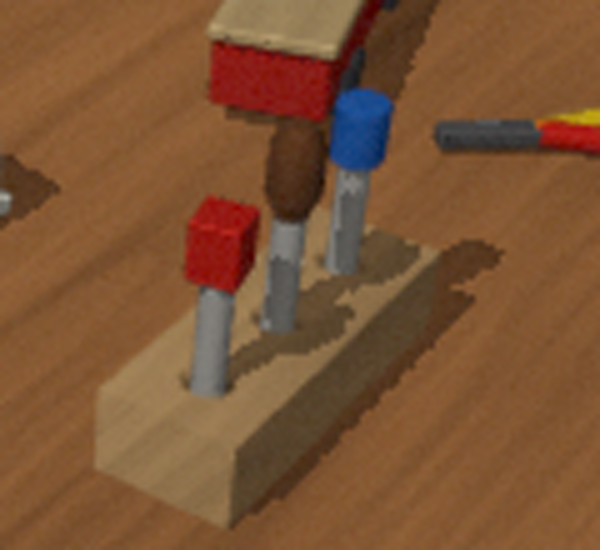

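```bash
python3 - <<'E'
from h import *
for n,box in [('scene',(398,199,435,230)),('side',(232,268,275,303))]:
    d=dict(np.load(n+'0.npz')); h=masks(d); H,S,V=[h[...,i].astype(int) for i in range(3)]
    m=(H>17)&(H<40)&(S>100)&(V>70); z=np.zeros_like(m); x0,y0,x1,y1=box; z[y0:y1,x0:x1]=1; m&=z
    v,u=np.nonzero(m)
    P=np.array([world(d,a,b,0.036) for a,b in zip(u,v)])[:,:2]
    A=np.c_[2*P,np.ones(len(P))]; s=np.linalg.lstsq(A,(P**2).sum(1),rcond=None)[0]
    print(n,len(P),'circle',s[:2].round(4),np.sqrt(s[2]+s[0]**2+s[1]**2).round(4),'bbox mid',(P.min(0)/2+P.max(0)/2).round(4),P.min(0).round(4),P.max(0).round(4))
    # bed yaw: green points near z=.036
    g=(H>55)&(H<95)&(S>100)
    vv,uu=np.nonzero(g); Q=np.array([world(d,a,b) for a,b in zip(uu,vv) if d['depth'][b,a]>0]); Q=Q[abs(Q[:,2]-.036)<.003][:,:2]
    print('   bed rect',cv2.minAreaRect(Q.astype(np.float32)))
    # red head faces: top points
    r=((H<6)|(H>174))&(S>150)&(V>60)
    for s_,c,l in comps(r):
        if abs(c[0]-(253 if n=='scene' else 363))<6 and abs(c[1]-(188 if n=='scene' else 158))<6:
            vv,uu=np.nonzero(l); Q=np.array([world(d,a,b,0.13) for a,b in zip(uu,vv)])[:,:2]
            D=np.array([world(d,a,b) for a,b in zip(uu,vv)]); t=D[:,2]>.127
            print('   head',t.sum(),Q[t].mean(0).round(4),cv2.minAreaRect(Q[t].astype(np.float32)),V[vv[t],uu[t]][:8])
E
```

```text
scene 230 circle [0.5428 0.0682] 0.0196 bbox mid [0.5357 0.0774] [0.5048 0.0434] [0.5666 0.1114]
   bed rect ((0.5672428607940674, 0.09154289960861206), (0.2386016547679901, 0.31805843114852905), 9.500720024108887)
   head 108 [ 0.5515 -0.2641] ((0.5570518374443054, -0.26268693804740906), (0.03638906031847, 0.021126095205545425), 7.903414249420166) [223 227 224 221 220 223 213 220]
side 166 circle [0.5449 0.0649] 0.0192 bbox mid [0.5466 0.0667] [0.5264 0.0426] [0.5668 0.0907]
   bed rect ((0.5633102059364319, 0.09207377582788467), (0.24029189348220825, 0.32027098536491394), 9.299357414245605)
   head 82 [ 0.5457 -0.2633] ((0.5457077622413635, -0.2635710835456848), (0.024009687826037407, 0.027128398418426514), 6.145331859588623) [153 148 149 148 148 146 145 149]
```

```bash
cat >> h.py <<'E'
from scipy.spatial.transform import Rotation as Ro
def plan(target,yaw_y=None,o=None):
    """cm shift in current tool axes and turn deg so TCP at target, tool y at world angle yaw_y deg"""
    o=o or observe(); R=Ro.from_rotvec(o['ee_rot']).as_matrix()
    d=R.T@(np.array(target)-o['position'])*100
    a=np.degrees(np.arctan2(R[1,1],R[0,1])); t=0
    if yaw_y is not None: t=(a-yaw_y+90)%180-90
    print('t',round(o['clock'],2),'pos',o['position'].round(4),'tool y ang',round(a,2),'tilt',np.degrees(np.arccos(-R[2,2])).round(2),'F',o['force'].round(1),'w',round(o['width'],3)); print('  shift cm',d.round(2),'turn',round(t,1))
E
python3 -c "
from h import *
plan([.53,.07,.25],8)"
```

```text
t 0.15 pos [0.1503 0.6063 0.2261] tool y ang 76.08 tilt 0.07 F [ 0.5 -0.6 -0.3] w 1.0
  shift cm [-49.76 -42.92  -2.33] turn 68.1
```

>>> arm_command([
  {"xyz": [-3,-2.6,-0.5],"turn": 7},
  {"xyz": [-6,-5.2,-1],"turn": 14},
  {"xyz": [-9,-7.8,-1.5],"turn": 21},
  {"xyz": [-12,-10.4,-2],"turn": 28},
  {"xyz": [-15,-13,-2.3],"turn": 35},
])

```text
schema error: expected keys xyz, turn, jaw
```

```bash
python3 -c "
from h import *
plan([.53,.07,.25],8)"
```

```text
t 0.15 pos [0.1503 0.6063 0.2261] tool y ang 76.08 tilt 0.07 F [ 0.5 -0.6 -0.3] w 1.0
  shift cm [-49.76 -42.92  -2.33] turn 68.1
```

>>> arm_command([
  {"xyz": [-3,-2.6,-0.5],"turn": 7,"jaw": 0},
  {"xyz": [-6,-5.2,-1],"turn": 14,"jaw": 0},
  {"xyz": [-9,-7.8,-1.5],"turn": 21,"jaw": 0},
  {"xyz": [-12,-10.4,-2],"turn": 28,"jaw": 0},
  {"xyz": [-15,-13,-2.3],"turn": 35,"jaw": 0},
])

```text
clock: 0.57
position: [0.2653, 0.4424, 0.2496]
ee_rot: [1.309, 2.856, -0.002]
force: [1.3, -0.0, 0.5]
width: 0.999
```

```bash
python3 -c "
from h import *
plan([.53,.07,.25],8)"
```

```text
t 0.57 pos [0.2653 0.4424 0.2496] tool y ang 40.75 tilt 0.06 F [ 1.3 -0.   0.5] w 0.999
  shift cm [-4.549e+01 -4.260e+00 -2.000e-02] turn 32.7
```

>>> arm_command([
  {"xyz": [-4,-0.4,0],"turn": 7,"jaw": 0},
  {"xyz": [-8,-0.8,0],"turn": 14,"jaw": 0},
  {"xyz": [-12,-1.1,0],"turn": 21,"jaw": 0},
  {"xyz": [-16,-1.5,0],"turn": 28,"jaw": 0},
  {"xyz": [-20,-1.9,0],"turn": 32.7,"jaw": 0},
])

```text
clock: 0.98
position: [0.3821, 0.2766, 0.2498]
ee_rot: [2.068, 2.365, -0.001]
force: [0.9, -0.4, -0.0]
width: 1.005
```

```bash
python3 -c "
from h import *
plan([.53,.07,.25],8)"
```

```text
t 0.98 pos [0.3821 0.2766 0.2498] tool y ang 7.67 tilt 0.03 F [ 0.9 -0.4 -0. ] w 1.005
  shift cm [-2.245e+01  1.190e+01 -2.000e-02] turn -0.3
```

>>> arm_command([
  {"xyz": [-3.6,1.9,0],"turn": 0,"jaw": 0},
  {"xyz": [-7.2,3.8,0],"turn": 0,"jaw": 0},
  {"xyz": [-10.8,5.7,0],"turn": 0,"jaw": 0},
  {"xyz": [-14.4,7.6,0],"turn": 0,"jaw": 0},
  {"xyz": [-18,9.5,0],"turn": 0,"jaw": 0},
])

```text
clock: 1.4
position: [0.5009, 0.1091, 0.2499]
ee_rot: [2.067, 2.365, -0.0]
force: [0.8, 0.9, 0.2]
width: 1.002
```

>>> arm_command([
  {"xyz": [-3,2,0],"turn": 0,"jaw": 0},
  {"xyz": [-3.4,2.4,0],"turn": 0,"jaw": 0},
  {"xyz": [-3.4,2.4,0],"turn": 0,"jaw": 0},
])

```text
clock: 1.65
position: [0.5305, 0.0757, 0.2497]
ee_rot: [2.073, 2.359, -0.002]
force: [-0.1, -0.3, -0.0]
width: 0.999
```

```bash
python3 -c "
from h import *
d=snap('wrist','w1');print(d['cam_to_world'].round(3))
plan([.549,-.263,.25],6)"
```

```text
[[ 0.992 -0.122 -0.039  0.52 ]
 [ 0.128  0.946  0.299  0.157]
 [ 0.001 -0.301  0.954  0.407]
 [ 0.     0.     0.     1.   ]]
t 1.7 pos [0.5294 0.0779 0.2495] tool y ang 7.55 tilt 0.06 F [-0.2 -0.3  0.2] w 1.0
  shift cm [-3.405e+01 -2.530e+00 -2.000e-02] turn 1.6
```

View pics/w1.png

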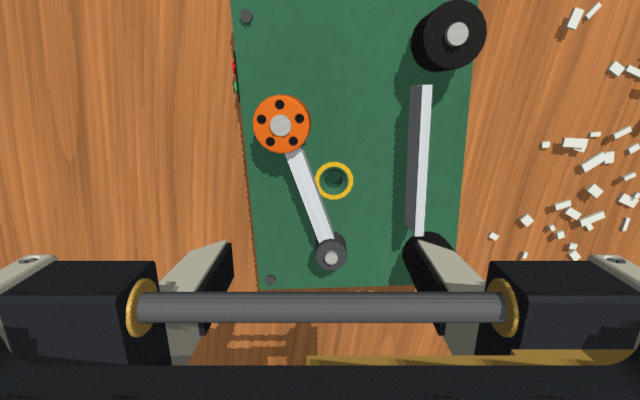

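```bash
python3 - <<'E'
from h import *
d=dict(np.load('w1.npz')); h=masks(d); H,S,V=[h[...,i].astype(int) for i in range(3)]
m=(H>20)&(H<35)&(S>150)&(V>90)
for s,c,l in comps(m,100):
    if not 300<c[0]<360: continue
    v,u=np.nonzero(l); P=np.array([world(d,a,b,.036) for a,b in zip(u,v)])[:,:2]
    A=np.c_[2*P,np.ones(len(P))]; q=np.linalg.lstsq(A,(P**2).sum(1),rcond=None)[0]
    print(s,c,q[:2].round(4),np.sqrt(q[2]+q[0]**2+q[1]**2).round(4),'bbox',(P.min(0)/2+P.max(0)/2).round(4))
hole=np.array(q[:2])
m=(H>5)&(H<16)&(S>200)&(V>100)
for s,c,l in comps(m,300):
    if 250<c[0]<310 and c[1]<170: print('wheel',world(d,s[0]+s[2]/2-.5,s[1]+s[3]/2-.5,.078).round(4))
print('hub',world(d,331,257).round(4), 'wheel c depth',world(d,281,125).round(4))
# platen edge direction
print('platen',world(d,432,86).round(4),world(d,424,236).round(4))
g=(H>55)&(H<95)&(S>90); v,u=np.nonzero(g)
print(cv2.minAreaRect(np.array([world(d,a,b,.036)[:2] for a,b in zip(u,v) if a>240 and a<475 and b<292],np.float32)))
E
```

```text
[315, 162, 38, 38, 467] [334.3, 179.7] [0.5456 0.0654] 0.0192 bbox [0.5456 0.0651]
wheel [0.4862 0.1243 0.078 ]
hub [ 0.5519 -0.0091  0.076 ] wheel c depth [0.4857 0.1228 0.0767]
platen [0.6193 0.1755 0.0796] [0.6561 0.0172 0.049 ]
((0.5662444233894348, 0.0875725969672203), (0.23850873112678528, 0.3265719711780548), 9.232551574707031)
```

>>> arm_command([
  {"xyz": [-4,-0.3,0],"turn": 0,"jaw": 0},
  {"xyz": [-8,-0.6,0],"turn": 0,"jaw": 0},
  {"xyz": [-12,-0.9,0],"turn": 0.5,"jaw": 0},
  {"xyz": [-16,-1.2,0],"turn": 1,"jaw": 0},
  {"xyz": [-20,-1.5,0],"turn": 1.6,"jaw": 0},
])

```text
clock: 2.12
position: [0.5404, -0.1216, 0.2496]
ee_rot: [-2.099, -2.336, 0.0]
force: [0.9, 0.5, -0.8]
width: 1.0
```

>>> arm_command([
  {"xyz": [-4,-0.3,0],"turn": 0,"jaw": 0},
  {"xyz": [-8,-0.6,0],"turn": 0,"jaw": 0},
  {"xyz": [-10,-0.8,0],"turn": 0,"jaw": 0},
  {"xyz": [-10,-0.8,0],"turn": 0,"jaw": 0},
  {"xyz": [-10,-0.8,0],"turn": 0,"jaw": 0},
])

```text
clock: 2.53
position: [0.5428, -0.2211, 0.2492]
ee_rot: [-2.098, -2.335, -0.0]
force: [0.2, 0.5, -0.4]
width: 0.999
```

```bash
python3 -c "
from h import *
d=snap('wrist','w2')
plan([.549,-.263,.25],6)"
```

```text
t 2.58 pos [ 0.5432 -0.2197  0.2491] tool y ang 6.22 tilt 0.17 F [ 0.4  0.3 -0.1] w 1.0
  shift cm [-4.37  0.11 -0.1 ] turn 0.2
```

View pics/w2.png

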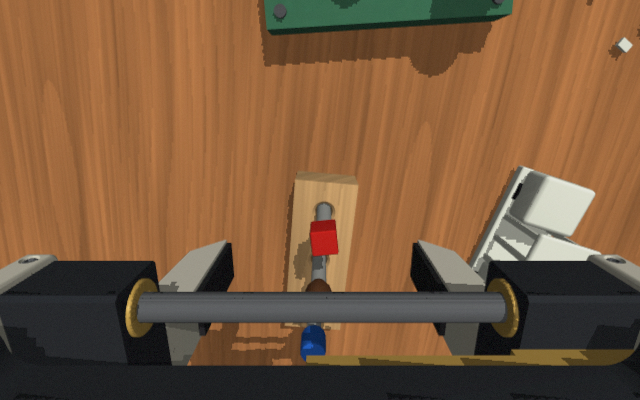

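```bash
python3 - <<'E'
from h import *
d=dict(np.load('w2.npz')); h=masks(d); H,S,V=[h[...,i].astype(int) for i in range(3)]
m=((H<6)|(H>174))&(S>150)&(V>60)
for s,c,l in comps(m,100):
    if not 290<c[0]<350: continue
    v,u=np.nonzero(l); print(s,c,np.percentile(V[l],[5,25,50,75,95]))
    for b in range(s[1],s[1]+s[3],3): print(b,u[v==b].min(),u[v==b].max(),V[b,u[v==b]].mean().round(), world(d,u[v==b].mean(),b)[2].round(4))
    t=np.array([world(d,a,b)[2]>.124 for a,b in zip(u,v)])
    P=np.array([world(d,a,b,.13)[:2] for a,b in zip(u[t],v[t])],np.float32); print(cv2.minAreaRect(P),P.mean(0))
x=cv2.resize(d['frame'][165:300,270:370],None,fx=4,fy=4,interpolation=cv2.INTER_NEAREST);cv2.imwrite('pics/w2c.png',x[:,:,::-1])
E
```

```text
[310, 220, 28, 36, 882] [323.4, 237.6] [134.   139.25 181.   184.   187.  ]
220 326 334 135.0 0.1036
223 311 334 135.0 0.1088
226 311 335 136.0 0.1169
229 311 335 140.0 0.1248
232 310 335 186.0 0.1301
235 310 336 181.0 0.1299
238 311 336 182.0 0.1293
241 311 336 182.0 0.1293
244 311 337 179.0 0.1286
247 312 337 180.0 0.1295
250 312 337 180.0 0.1295
253 312 337 175.0 0.1298
((0.5492146015167236, -0.26434215903282166), (0.023152748122811317, 0.025208279490470886), 12.080873489379883) [ 0.5492213 -0.2644062]
```

View pics/w2c.png

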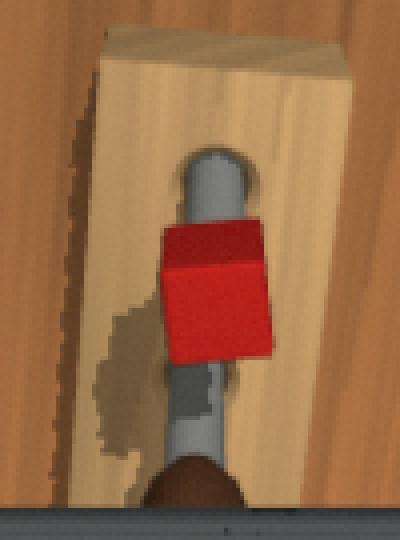

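```bash
python3 -c "
from h import *
plan([.549,-.264,.1],11)"
```

```text
t 2.58 pos [ 0.5432 -0.2197  0.2491] tool y ang 6.22 tilt 0.17 F [ 0.4  0.3 -0.1] w 1.0
  shift cm [-4.51  0.12 14.9 ] turn -4.8
```

>>> arm_command([
  {"xyz": [-2.5,0.1,2],"turn": -3,"jaw": 0},
  {"xyz": [-4.5,0.1,5],"turn": -4.8,"jaw": 0},
  {"xyz": [-4.5,0.1,8],"turn": -4.8,"jaw": 0},
  {"xyz": [-4.5,0.1,8],"turn": -4.8,"jaw": 0},
  {"xyz": [-4.5,0.1,8],"turn": -4.8,"jaw": 0},
])

```text
clock: 3.0
position: [0.5488, -0.2609, 0.1681]
ee_rot: [-1.99, -2.422, -0.001]
force: [-0.1, -0.5, 1.0]
width: 0.999
```

```bash
python3 -c "
from h import *
snap('wrist','w3')
plan([.549,-.264,.1],11)"
```

```text
t 3.05 pos [ 0.5497 -0.2617  0.1697] tool y ang 11.18 tilt 0.23 F [-0.5  0.1  1.3] w 1.001
  shift cm [-0.24 -0.11  6.97] turn 0.2
```

View pics/w3.png

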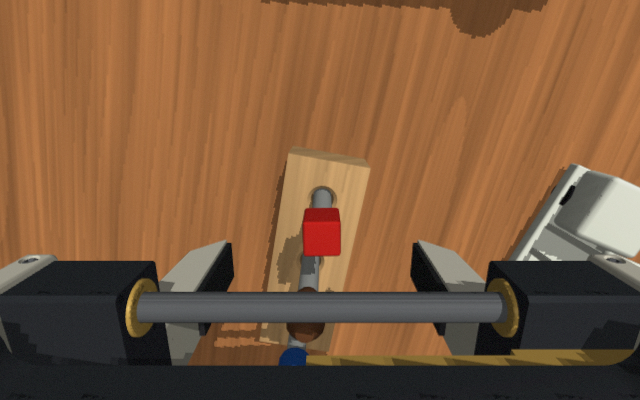

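>>> arm_command([
  {"xyz": [-0.2,-0.05,2.5],"turn": 0,"jaw": 0},
  {"xyz": [-0.2,-0.05,5],"turn": 0,"jaw": 0},
  {"xyz": [-0.2,-0.05,6.9],"turn": 0,"jaw": 0},
  {"xyz": [-0.2,-0.05,6.9],"turn": 0,"jaw": 60},
  {"xyz": [-0.2,-0.05,6.9],"turn": 0,"jaw": 120},
], force=30)

```text
clock: 3.47
position: [0.5505, -0.2624, 0.1021]
ee_rot: [-1.99, -2.426, -0.004]
force: [0.4, -0.4, 0.5]
width: 0.902
```

```bash
python3 -c "
from h import *
snap('wrist','w4')
plan([.549,-.264,.1],11)"
```

```text
t 3.52 pos [ 0.5509 -0.2631  0.1028] tool y ang 11.25 tilt 0.18 F [0.3 0.2 0.6] w 0.856
  shift cm [-0.05 -0.21  0.28] turn 0.3
```

View pics/w4.png

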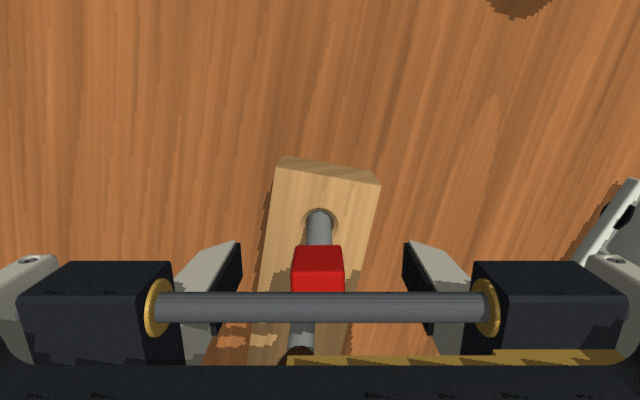

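>>> arm_command([
  {"xyz": [0,-0.2,0.2],"turn": 0,"jaw": 130},
  {"xyz": [0,-0.2,0.2],"turn": 0,"jaw": 150},
  {"xyz": [0,-0.2,0.2],"turn": 0,"jaw": 255},
  {"xyz": [0,-0.2,0.2],"turn": 0,"jaw": 255},
  {"xyz": [0,-0.2,0.2],"turn": 0,"jaw": 255},
], force=30)

```text
clock: 3.93
position: [0.5492, -0.2635, 0.1013]
ee_rot: [-1.992, -2.428, -0.005]
force: [0.3, 1.4, -0.1]
width: 0.494
```

>>> arm_command([
  {"xyz": [0,0,0],"turn": 0,"jaw": 255},
  {"xyz": [0,0,0],"turn": 0,"jaw": 255},
  {"xyz": [0,0,0],"turn": 0,"jaw": 255},
  {"xyz": [0,0,0],"turn": 0,"jaw": 255},
  {"xyz": [0,0,0],"turn": 0,"jaw": 255},
], force=45)

```text
clock: 4.35
position: [0.5491, -0.2636, 0.1013]
ee_rot: [-1.992, -2.428, -0.004]
force: [-0.2, 0.4, 0.1]
width: 0.258
```

```bash
python3 -c "
from h import *
plan([.549,-.264,.1],11)"
```

```text
t 4.35 pos [ 0.5491 -0.2636  0.1013] tool y ang 11.25 tilt 0.18 F [-0.2  0.4  0.1] w 0.258
  shift cm [-0.04 -0.02  0.13] turn 0.2
```

>>> arm_command([
  {"xyz": [0,0,-1],"turn": 0,"jaw": 255},
  {"xyz": [0,0,-3],"turn": 0,"jaw": 255},
  {"xyz": [0,0,-6],"turn": 0,"jaw": 255},
  {"xyz": [0,0,-9],"turn": 0,"jaw": 255},
  {"xyz": [0,0,-12],"turn": 0,"jaw": 255},
])

```text
clock: 4.77
position: [0.5485, -0.264, 0.223]
ee_rot: [-1.993, -2.427, -0.004]
force: [0.9, -0.2, -1.6]
width: 0.256
```

```bash
python3 -c "
from h import *
snap('scene','s5')
plan([.4616,.0522,.22],9.3)"
```

```text
t 4.82 pos [ 0.5509 -0.2658  0.2293] tool y ang 11.2 tilt 0.47 F [ 2.9 -2.   3.1] w 0.254
  shift cm [32.93 -2.6   0.86] turn 1.9
```

View pics/s5.png

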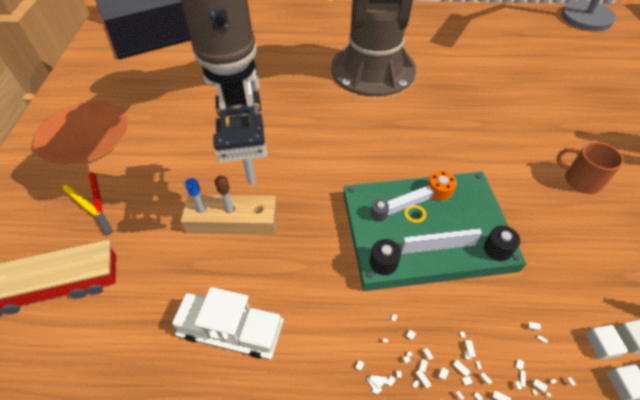

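>>> arm_command([
  {"xyz": [2.5,-0.2,0.3],"turn": 0.5,"jaw": 255},
  {"xyz": [6,-0.5,0.6],"turn": 1,"jaw": 255},
  {"xyz": [10,-0.8,0.8],"turn": 1.9,"jaw": 255},
  {"xyz": [14,-1.1,0.8],"turn": 1.9,"jaw": 255},
  {"xyz": [18,-1.4,0.8],"turn": 1.9,"jaw": 255},
])

```text
clock: 5.23
position: [0.5013, -0.0906, 0.2211]
ee_rot: [2.031, 2.389, 0.009]
force: [0.9, 1.0, -1.1]
width: 0.255
```

```bash
python3 -c "
from h import *
plan([.4616,.0522,.22],9.3)"
```

```text
t 5.23 pos [ 0.5013 -0.0906  0.2211] tool y ang 9.25 tilt 0.47 F [ 0.9  1.  -1.1] w 0.255
  shift cm [14.73 -1.62  0.08] turn -0.1
```

>>> arm_command([
  {"xyz": [4,-0.4,0.1],"turn": 0,"jaw": 255},
  {"xyz": [8,-0.9,0.1],"turn": 0,"jaw": 255},
  {"xyz": [12,-1.3,0.1],"turn": 0,"jaw": 255},
  {"xyz": [14.7,-1.6,0.1],"turn": 0,"jaw": 255},
  {"xyz": [14.7,-1.6,0.1],"turn": 0,"jaw": 255},
])

```text
clock: 5.65
position: [0.4601, 0.0581, 0.2199]
ee_rot: [2.023, 2.399, 0.01]
force: [0.2, 0.0, -2.1]
width: 0.257
```

>>> arm_command([
  {"xyz": [0,0,0],"turn": 0,"jaw": 255},
  {"xyz": [0,0,0],"turn": 0,"jaw": 255},
])

```text
clock: 5.82
position: [0.46, 0.0585, 0.2202]
ee_rot: [2.022, 2.4, 0.011]
force: [0.5, 0.5, -1.9]
width: 0.256
```

```bash
python3 -c "
from h import *
plan([.4616,.0522,.134],9.3)
snap('wrist','w6');snap('side','d6');snap('scene','s6')"
```

```text
t 5.82 pos [0.46   0.0585 0.2202] tool y ang 9.78 tilt 0.45 F [ 0.5  0.5 -1.9] w 0.256
  shift cm [-0.67 -0.01  8.62] turn 0.5
```

View pics/w6.png

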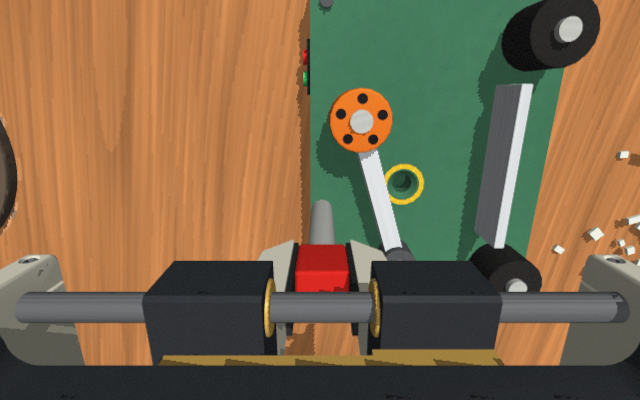

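View pics/d6.png

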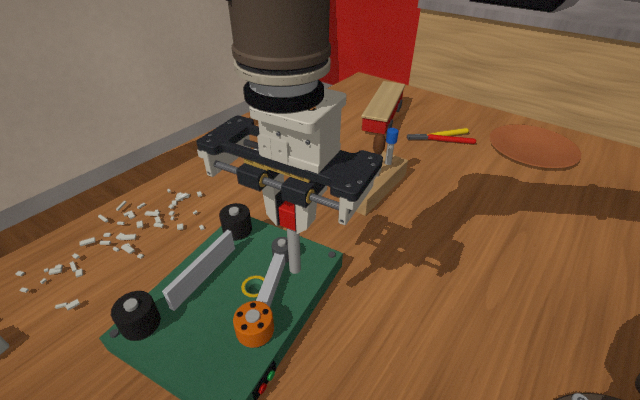

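View pics/s6.png

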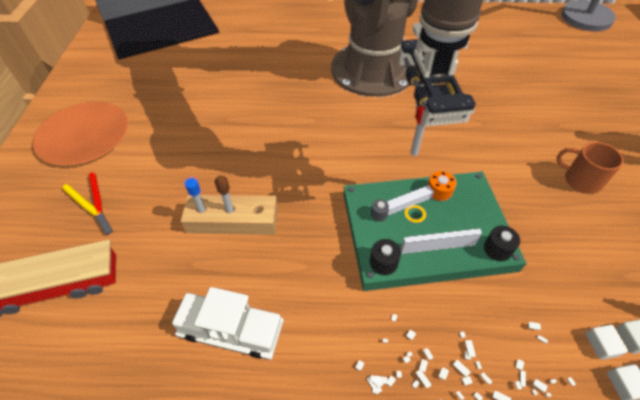

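```bash
cat >> h.py <<'E'
def proj(d,p):
    T=np.array(d['cam_to_world']);K=np.array(d['camera_matrix']); c=T[:3,:3].T@(np.array(p)-T[:3,3])
    return np.array([K[0,2]+K[0,0]*c[0]/-c[2],K[1,2]-K[1,1]*c[1]/-c[2]])
def ring(d,box):
    h=masks(d); H,S,V=[h[...,i].astype(int) for i in range(3)]; m=(H>20)&(H<35)&(S>150)&(V>80)
    z=np.zeros_like(m);z[box[1]:box[3],box[0]:box[2]]=1; v,u=np.nonzero(m&z)
    P=np.array([world(d,a,b,.036) for a,b in zip(u,v)])[:,:2]
    A=np.c_[2*P,np.ones(len(P))]; q=np.linalg.lstsq(A,(P**2).sum(1),rcond=None)[0]
    print('ring',len(P),q[:2].round(4),np.sqrt(q[2]+q[0]**2+q[1]**2).round(4))
E
python3 - <<'E'
from h import *
o=observe();R=Ro.from_rotvec(o['ee_rot']).as_matrix()
d=dict(np.load('w6.npz')); ring(d,(375,155,430,212))
foot=o['position']+R@[0,0,.0913]; print('foot',foot.round(4))
for n in ['w6','d6','s6']:
    e=dict(np.load(n+'.npz')); print(n,'foot px',proj(e,foot).round(1),'ring px',proj(e,[.5455,.066,.036]).round(1), [proj(e,foot+R@[dx*.008,dy*.008,0]).round(1).tolist() for dx,dy in [(1,0),(-1,0),(0,1),(0,-1)]])
x=cv2.resize(d['frame'][190:300,270:380],None,fx=5,fy=5,interpolation=0);cv2.imwrite('pics/w6c.png',x[:,:,::-1])
e=dict(np.load('d6.npz'));x=cv2.resize(e['frame'][190:300,240:340],None,fx=5,fy=5,interpolation=0);cv2.imwrite('pics/d6c.png',x[:,:,::-1])
E
```

```text
ring 461 [0.5457 0.0651] 0.0192
foot [0.461  0.0571 0.1287]
w6 foot px [321.5 206.6] ring px [402.6 183.2] [[321.6, 196.6], [321.5, 216.3], [331.9, 206.6], [311.2, 206.6]]
d6 foot px [293.  270.7] ring px [253.2 286. ] [[290.0, 274.7], [295.9, 266.8], [288.1, 268.6], [297.9, 272.9]]
s6 foot px [414.3 153.8] ring px [414.7 213.8] [[418.1, 153.4], [410.5, 154.2], [415.3, 156.7], [413.2, 151.0]]
```

View pics/w6c.png

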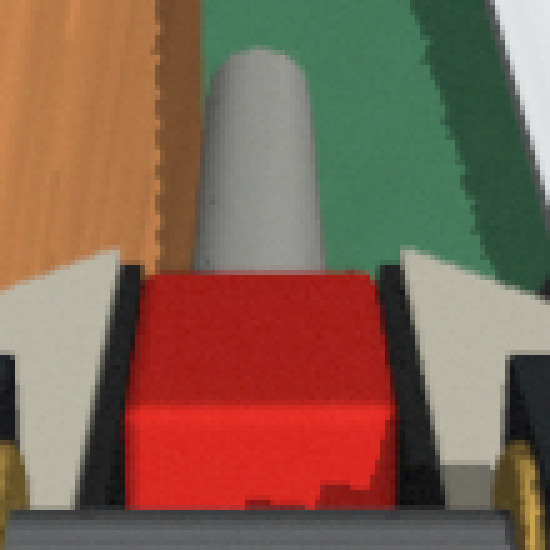

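View pics/d6c.png

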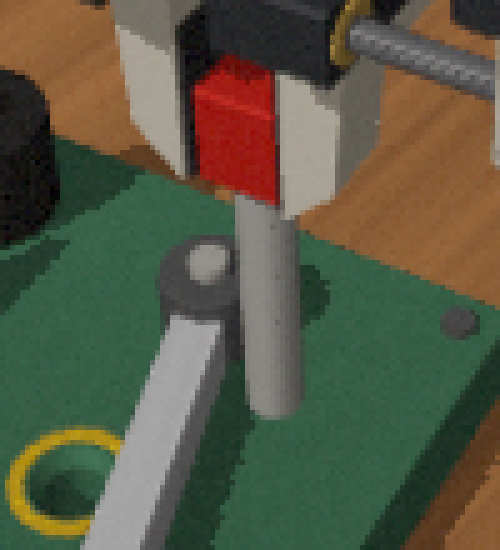

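>>> arm_command([
  {"xyz": [-0.3,0,2],"turn": 0,"jaw": 255},
  {"xyz": [-0.3,0,4.5],"turn": 0,"jaw": 255},
  {"xyz": [-0.3,0,6.8],"turn": 0,"jaw": 255},
  {"xyz": [-0.3,0,7.8],"turn": 0,"jaw": 255},
  {"xyz": [-0.3,0,7.8],"turn": 0,"jaw": 255},
])

```text
clock: 6.38
position: [0.4602, 0.0529, 0.1403]
ee_rot: [2.029, 2.396, 0.004]
force: [0.1, 0.0, -1.0]
width: 0.257
```

>>> arm_command([
  {"xyz": [0,0,0],"turn": 0,"jaw": 255},
  {"xyz": [0,0,0],"turn": 0,"jaw": 255},
])

```text
clock: 6.55
position: [0.4608, 0.0524, 0.1411]
ee_rot: [2.03, 2.394, 0.005]
force: [-0.2, 0.6, -1.2]
width: 0.256
```

```bash
python3 -c "
from h import *
plan([.4603,.0555,.1335],9.3)
plan([.5442,.069,.1335],9.3)
snap('side','d7')"
```

```text
t 6.55 pos [0.4608 0.0524 0.1411] tool y ang 9.43 tilt 0.25 F [-0.2  0.6 -1.2] w 0.256
  shift cm [ 0.32 -0.    0.76] turn 0.1
t 6.55 pos [0.4608 0.0524 0.1411] tool y ang 9.43 tilt 0.25 F [-0.2  0.6 -1.2] w 0.256
  shift cm [0.28 8.49 0.79] turn 0.1
```

View pics/d7.png

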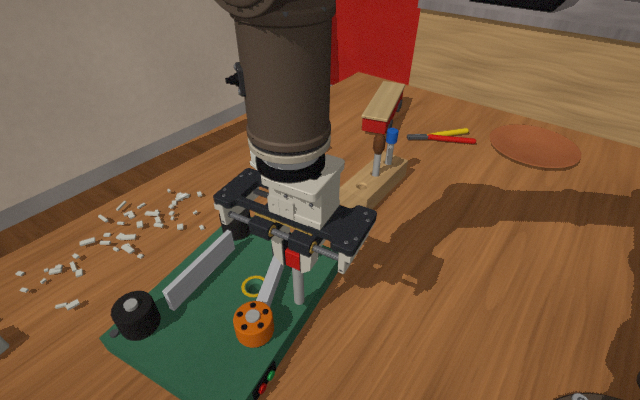

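>>> arm_command([
  {"xyz": [0.3,0,0.7],"turn": 0,"jaw": 255},
  {"xyz": [0.3,1.5,0.7],"turn": 0,"jaw": 255},
  {"xyz": [0.3,3,0.7],"turn": 0,"jaw": 255},
  {"xyz": [0.3,4.5,0.7],"turn": 0,"jaw": 255},
  {"xyz": [0.3,6,0.7],"turn": 0,"jaw": 255},
])

```text
clock: 7.02
position: [0.5189, 0.0664, 0.1344]
ee_rot: [2.03, 2.397, 0.005]
force: [-4.4, 2.2, -1.3]
width: 0.261
```

```bash
python3 -c "
from h import *
plan([.5442,.069,.1335],9.3)"
```

```text
t 7.02 pos [0.5189 0.0664 0.1344] tool y ang 9.49 tilt 0.17 F [-4.4  2.2 -1.3] w 0.261
  shift cm [-0.16  2.54  0.09] turn 0.2
```

>>> arm_command([
  {"xyz": [-0.1,1,0.05],"turn": 0,"jaw": 255},
  {"xyz": [-0.1,2,0.05],"turn": 0,"jaw": 255},
  {"xyz": [-0.15,2.5,0.05],"turn": 0,"jaw": 255},
  {"xyz": [-0.15,2.5,0.05],"turn": 0,"jaw": 255},
  {"xyz": [-0.15,2.5,0.05],"turn": 0,"jaw": 255},
])

```text
clock: 7.43
position: [0.5435, 0.0692, 0.1338]
ee_rot: [2.03, 2.398, 0.005]
force: [-2.2, 1.6, -1.0]
width: 0.258
```

```bash
python3 - <<'E'
from h import *
plan([.5442,.069,.1335],9.3)
d=snap('wrist','w8');e=snap('side','d8');s=snap('scene','s8')
o=observe();R=Ro.from_rotvec(o['ee_rot']).as_matrix()
foot=o['position']+R@[0,0,.0913];print(foot.round(4))
for n,i in [('w',d),('d',e),('s',s)]: print(n,proj(i,foot).round(1),proj(i,[.5456,.0655,.036]).round(1))
x=cv2.resize(d['frame'][80:300,230:430],None,fx=2.7,fy=2.7,interpolation=0);y=cv2.resize(e['frame'][220:350,200:300],None,fx=4,fy=4,interpolation=0)
cv2.imwrite('pics/w8c.png',x[:,:,::-1]);cv2.imwrite('pics/d8c.png',y[:,:,::-1])
E
```

```text
t 7.43 pos [0.5435 0.0692 0.1338] tool y ang 9.49 tilt 0.17 F [-2.2  1.6 -1. ] w 0.258
  shift cm [-0.03  0.06  0.03] turn 0.2
[0.5432 0.0693 0.0426]
w [320.8 204.4] [322.9 206.8]
d [252.2 285.5] [253.3 285.8]
s [416.8 211.1] [414.5 213.8]
```

View pics/w8c.png

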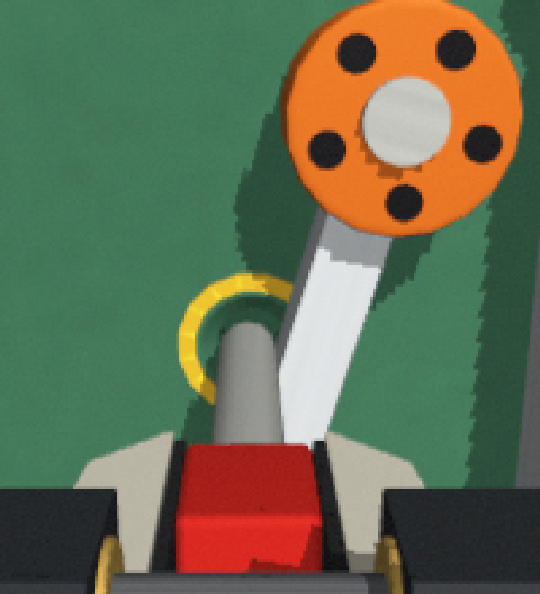

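View pics/d8c.png

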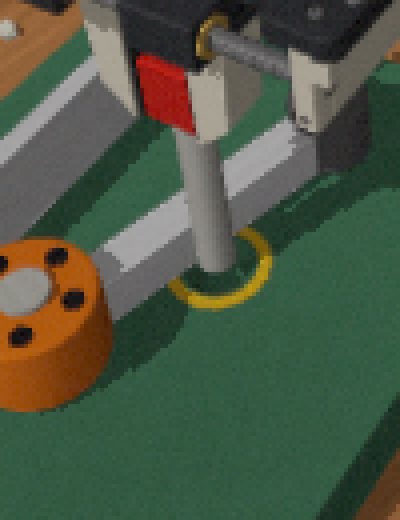

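>>> arm_command([
  {"xyz": [0,0.15,0.3],"turn": 0,"jaw": 255},
  {"xyz": [0,0.15,0.7],"turn": 0,"jaw": 255},
  {"xyz": [0,0.15,1.1],"turn": 0,"jaw": 255},
  {"xyz": [0,0.15,1.5],"turn": 0,"jaw": 255},
  {"xyz": [0,0.15,1.8],"turn": 0,"jaw": 255},
])

```text
clock: 8.0
position: [0.5444, 0.0692, 0.1153]
ee_rot: [-2.03, -2.397, -0.004]
force: [-2.7, 0.2, 0.1]
width: 0.257
```

```bash
python3 -c "
from h import *
plan([.5442,.069,.0975],9.3)
print(observe()['ft_torque'])"
```

```text
t 8.0 pos [0.5444 0.0692 0.1153] tool y ang 9.49 tilt 0.13 F [-2.7  0.2  0.1] w 0.257
  shift cm [-0.02 -0.03  1.78] turn 0.2
[0.00839614 0.89501851 0.01135856]
```

>>> arm_command([
  {"xyz": [0,0,0.4],"turn": 0,"jaw": 255},
  {"xyz": [0,0,0.8],"turn": 0,"jaw": 255},
  {"xyz": [0,0,1.2],"turn": 0,"jaw": 255},
  {"xyz": [0,0,1.6],"turn": 0,"jaw": 255},
  {"xyz": [0,0,1.6],"turn": 0,"jaw": 255},
])

```text
clock: 8.42
position: [0.5438, 0.0692, 0.0983]
ee_rot: [-2.029, -2.397, -0.002]
force: [-3.0, 0.9, -3.3]
width: 0.257
```

```bash
python3 -c "
from h import *
plan([.5442,.069,.0975],9.3)
snap('side','d9');snap('wrist','w9')"
```

```text
t 8.42 pos [0.5438 0.0692 0.0983] tool y ang 9.49 tilt 0.09 F [-3.   0.9 -3.3] w 0.257
  shift cm [-0.02  0.03  0.08] turn 0.2
```

View pics/d9.png

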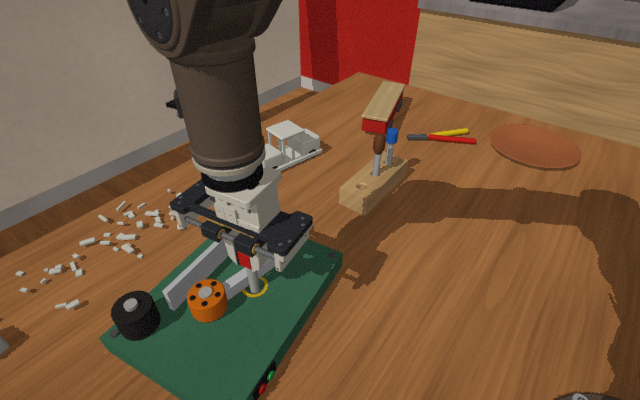

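View pics/w9.png

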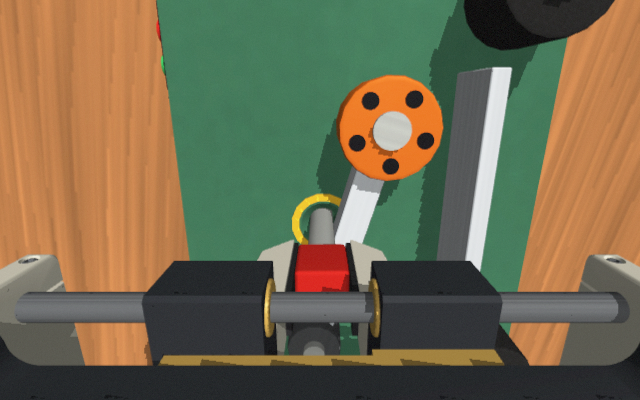

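>>> arm_command([
  {"xyz": [0,0,0.05],"turn": 0,"jaw": 180},
  {"xyz": [0,0,0.05],"turn": 0,"jaw": 170},
  {"xyz": [0,0,0.05],"turn": 0,"jaw": 150},
  {"xyz": [0,0,0.05],"turn": 0,"jaw": 130},
  {"xyz": [0,0,0.05],"turn": 0,"jaw": 110},
], force=20)

```text
clock: 8.93
position: [0.5446, 0.0692, 0.0987]
ee_rot: [-2.03, -2.397, -0.004]
force: [0.5, -0.4, -0.1]
width: 0.502
```

>>> arm_command([
  {"xyz": [0,0,0],"turn": 0,"jaw": 100},
  {"xyz": [0,0,0],"turn": 0,"jaw": 100},
  {"xyz": [0,0,0],"turn": 0,"jaw": 100},
  {"xyz": [0,0,0],"turn": 0,"jaw": 100},
])

```text
clock: 9.27
position: [0.5446, 0.0691, 0.0987]
ee_rot: [2.03, 2.397, 0.004]
force: [1.2, -0.2, -0.3]
width: 0.606
```

```bash
python3 -c "
from h import *
plan([.5442,.069,.0975],9.3)
snap('wrist','w10')"
```

```text
t 9.27 pos [0.5446 0.0691 0.0987] tool y ang 9.48 tilt 0.14 F [ 1.2 -0.2 -0.3] w 0.606
  shift cm [-0.   -0.05  0.12] turn 0.2
```

View pics/w10.png

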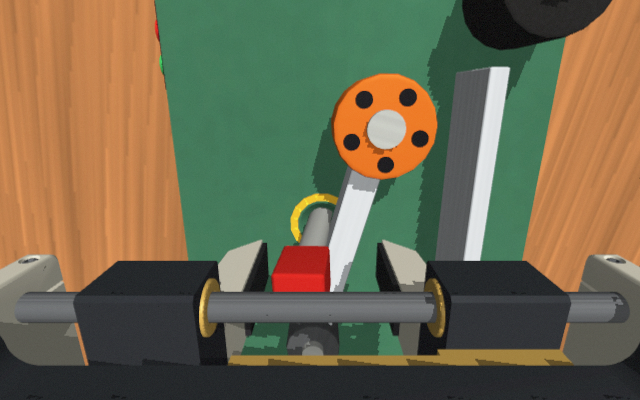

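>>> arm_command([
  {"xyz": [0,0,0],"turn": 0,"jaw": 50},
  {"xyz": [0,0,0],"turn": 0,"jaw": 50},
  {"xyz": [0,0,0],"turn": 0,"jaw": 50},
  {"xyz": [0,0,-0.5],"turn": 0,"jaw": 50},
  {"xyz": [0,0,-1.5],"turn": 0,"jaw": 50},
])

```text
clock: 9.73
position: [0.5438, 0.069, 0.1133]
ee_rot: [-2.03, -2.396, -0.001]
force: [-0.3, 1.0, -0.2]
width: 0.801
```

>>> arm_command([
  {"xyz": [0,0,-2.5],"turn": 0,"jaw": 50},
  {"xyz": [0,0,-5],"turn": 0,"jaw": 50},
  {"xyz": [0,0,-8],"turn": 0,"jaw": 50},
  {"xyz": [0,0,-11],"turn": 0,"jaw": 50},
  {"xyz": [0,0,-12],"turn": 0,"jaw": 50},
])

```text
clock: 10.15
position: [0.5458, 0.0685, 0.2385]
ee_rot: [2.03, 2.395, 0.009]
force: [0.7, -0.2, -0.2]
width: 0.803
```

>>> arm_command([
  {"xyz": [0,-3,0],"turn": 0,"jaw": 50},
  {"xyz": [0,-6,0],"turn": 0,"jaw": 50},
  {"xyz": [0,-8,0],"turn": 0,"jaw": 50},
  {"xyz": [0,-8,0],"turn": 0,"jaw": 50},
  {"xyz": [0,-8,0],"turn": 0,"jaw": 50},
])

```text
clock: 10.57
position: [0.4664, 0.0555, 0.2388]
ee_rot: [2.029, 2.395, 0.012]
force: [0.2, -0.0, -0.0]
width: 0.804
```

```bash
python3 - <<'E'
from h import *
plan([.5442,.069,.0975],9.3)
w=snap('wrist','w11');e=snap('side','d11');s=snap('scene','s11')
for n,d in [('wrist',w),('side',e),('scene',s)]:
    h=masks(d); H,S,V=[h[...,i].astype(int) for i in range(3)]
    for k,m in {'red':((H<6)|(H>174))&(S>150)&(V>60),'blue':(H>100)&(H<125)&(S>150)&(V>80)}.items():
        for q,c,l in comps(m,60):
            p=np.array([world(d,u,v) for v,u in zip(*np.nonzero(l))]); md=np.median(p,0)
            if .08<md[2]<.14:
                t=p[p[:,2]>p[:,2].max()-.006]; print(n,k,q,c,'top',t.mean(0).round(4),'zmax',p[:,2].max().round(4))
y=cv2.resize(e['frame'][200:350,170:320],None,fx=4,fy=4,interpolation=0);cv2.imwrite('pics/d11c.png',y[:,:,::-1])
E
```

```text
t 10.57 pos [0.4664 0.0555 0.2388] tool y ang 9.45 tilt 0.45 F [ 0.2 -0.  -0. ] w 0.804
  shift cm [1.000e-02 7.790e+00 1.419e+01] turn 0.1
wrist red [386, 179, 32, 35, 1023] [401.7, 196.5] top [0.4521 0.1353 0.3965] zmax 0.3965
side red [243, 244, 22, 27, 420] [253.5, 256.7] top [0.2281 0.2996 0.5314] zmax 0.5314
side blue [386, 128, 12, 16, 159] [391.6, 135.4] top [ 0.5483 -0.3822  0.1288] zmax 0.1309
scene red [414, 179, 15, 18, 222] [420.6, 187.2] top [0.5379 0.0636 0.1262] zmax 0.1297
scene blue [186, 179, 13, 17, 163] [192.2, 186.4] top [ 1.0667 -0.1103  0.76  ] zmax 0.76
```

View pics/d11c.png

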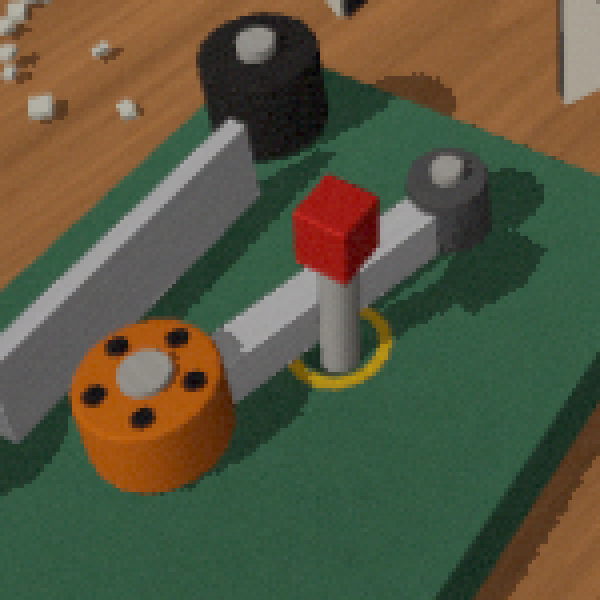

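View pics/w11.png

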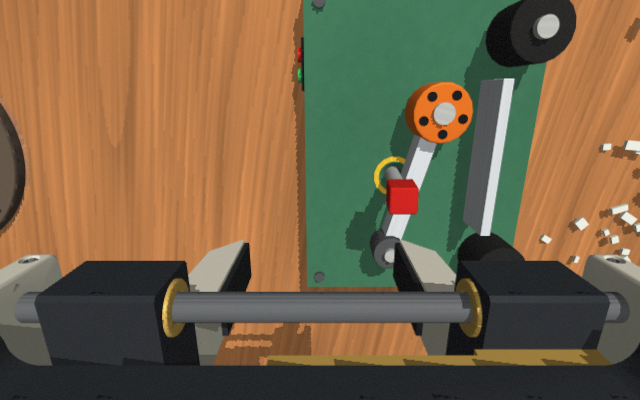

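View pics/s11.png

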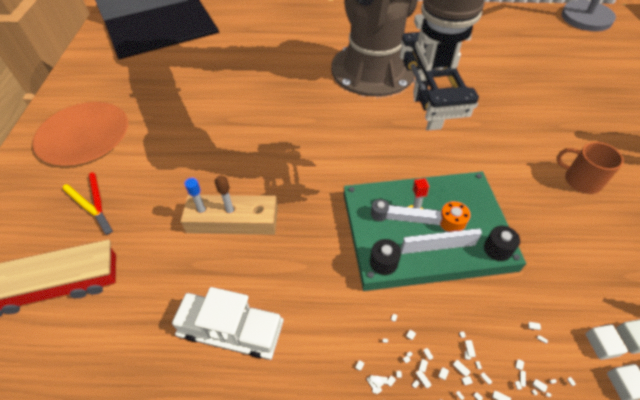

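```bash
python3 - <<'E'
from h import *
for n in ['w11','d11','s11']:
    d=dict(np.load(n+'.npz')); h=masks(d); H,S,V=[h[...,i].astype(int) for i in range(3)]
    for k,m in {'red':((H<6)|(H>174))&(S>150)&(V>60),'blue':(H>100)&(H<125)&(S>150)&(V>80),'org':(H>5)&(H<16)&(S>200)&(V>100)}.items():
        for q,c,l in comps(m,60):
            p=np.array([world(d,u,v) for v,u in zip(*np.nonzero(l))if d['depth'][v,u]>0])
            if len(p)<50: continue
            md=np.median(p,0)
            if .06<md[2]<.14:
                t=p[p[:,2]>np.percentile(p[:,2],98)-.006]; print(n,k,q,c,'top',((t.min(0)+t.max(0))/2).round(4),t.mean(0).round(4),'z',np.percentile(p[:,2],[2,98]).round(4))
hub=np.array([.552,-.0109]); 
for wh in [world(dict(np.load('w11.npz')),445,114),]:
    a=np.degrees(np.arctan2(*(wh[:2]-hub)[::-1])); print(wh,'arm dir',a,'start',np.degrees(np.arctan2(.1235+.0109,.486-.552)))
E
```

```text
w11 red [386, 179, 32, 35, 1023] [401.7, 196.5] top [0.5351 0.0634 0.1249] [0.5349 0.0637 0.1256] z [0.1009 0.1275]
w11 org [410, 82, 63, 61, 2087] [440.0, 110.6] top [0.5667 0.138  0.0734] [0.5655 0.1384 0.0744] z [0.0556 0.076 ]
d11 red [243, 244, 22, 27, 420] [253.5, 256.7] top [0.5337 0.0635 0.1253] [0.5326 0.0643 0.1258] z [0.1    0.1276]
d11 blue [386, 128, 12, 16, 159] [391.6, 135.4] top [ 0.548  -0.3841  0.128 ] [ 0.5483 -0.3822  0.1288] z [0.1024 0.1307]
d11 org [188, 280, 37, 43, 993] [207.0, 302.9] top [0.565  0.1385 0.0742] [0.5618 0.1405 0.0747] z [0.0436 0.0763]
s11 red [414, 179, 15, 18, 222] [420.6, 187.2] top [0.5371 0.0642 0.1261] [0.5381 0.0635 0.126 ] z [0.1018 0.1285]
s11 blue [186, 179, 13, 17, 163] [192.2, 186.4] top [ 0.5529 -0.3839  0.1296] [ 0.5532 -0.3832  0.1292] z [0.106  0.1313]
s11 org [441, 202, 29, 29, 514] [454.1, 217.3] top [0.5674 0.1381 0.075 ] [0.5711 0.1369 0.0749] z [0.0483 0.0774]
[0.56814611 0.1371835  0.07787454] arm dir 83.77740243159725 start 116.15433577831294
```

```bash
python3 -c "
from h import *
print(observe()['clock'],observe()['force']); print(sign_off())"
```

```text
10.7167 [ 0.28116786  0.28765281 -0.52370887]
the job is handed in; nothing more can be done
None
```

I carried out the task and handed it in at 10.7 s on the robot's clock. The locking pin stands in the yellow-ringed hole, the take-up arm rests against it, and the gripper is clear of everything.

I gripped the red-headed pin, pushed the take-up arm in past the hole with the shank, lowered the pin into the hole, let go and backed away.

Last checks before handing in, from all three cameras unless noted:
- **Pin:** its head top is about 126 mm above the bench, which matches fully in. After release it settled leaning about 6–7° within the hole's clearance, against a limit of 17°. That puts its centre an estimated 3–4 mm off the hole's axis.
- **Take-up arm:** it is at about 0.57 rad from the wheel and hub positions (wrist view), against 0.42 needed.
- **Blue drift:** it is within about 1 mm of where it started (scene and side cameras).

The scene and side cameras disagreed by 5–6 mm in x on the head tops. I used the wrist camera's values for the pin and hole instead. I did not measure rest speeds directly; nothing looked to be moving.

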